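# Seat the heater block and hold the surface thermometer on its mark

## Robot

A 6-joint arm with a two-finger parallel gripper is mounted at the origin on the work surface. World frame = base frame: x ahead of the robot, y to its left, z up, the work surface at z = 0. Lengths are in m, angles in rad, forces in N, time in s.
With the tool pointing down it reaches from about 0.25 to 0.725 m from the base axis. Payload 4 kg.
Tool frame: the origin (TCP) lies midway between the tips of the shut fingers; the grasp point (between the pads) lies bot.tcp_to_grasp behind it (bot.tcp_to_grasp is the distance from the TCP to the grasp point, in m); z points along the fingers, y is the line along which they close (so a half turn about z gives the same grasp; the last joint's range is limited). The gripper opens to 85 mm and grips with 20 to 120 N. Pads are 22 mm wide; open, the fingers measure 114 mm over their backs; the gripper's body (76 mm by 85 mm) begins 54 mm behind the grasp point. The pads swing forward as they close: fully open they stand 13 mm farther back than shut.
Start: joints at [1.23, 0.241, 0.005, 1.335, 0, 1.571], TCP at [0.167, 0.471, 0.231] pointing down, gripper open.
Joint ranges: [-2.72, 2.72], [-1.05, 1.87], [-1.09, 1.28], [-1.99, 2.15], [-1.42, 1.44], [-3.14, 3.14]. Speed limits (rad/s): [2.79, 2.79, 3.14, 3.14, 3.14, 3.14].

## Interface

Orientations are given as a unit quaternion [x, y, z, w].
In Python, from workcell import readout, camera, bot gives the robot as it stands. The module is installed in compiled form; this text tells all that it offers.
- The arm moves only by the tool jog_arm, never from a script. Its argument "motion" is a list of rows, each an object of numbers: "x", "y", "z": the shift along the tool's x, y, z in mm; "spin": the turn about the tool's z in degrees; "fingers": the closure, from -1 (fully open) to 1 (shut). A call has 1 to 8 rows; each row is the pose to reach, as a shift and turn from the pose commanded when the call began, along the tool's axes at that moment; what a row does not reach only later rows make up. A row lasts 1/8 s, in which the tool goes at most 62.5 mm and 10.7 degrees, less where a joint would pass 70% of its speed; a pose out of reach is approached as far as the arm can. A call with a gripper value outside its range is refused whole. The fingers move at their own pace and stop on an object; the grip force is fixed at half the most. Time passes only in rows, so rows that repeat a pose let the fingers close. It gives the time, the measured TCP pose, the force, the opening and the grip force at its end, in the units of the state.
- readout.get_obs(): the state, without advancing time (a new reading comes with each control period).
- camera(name): name is "scene" or "top"; returns a dict with "pixels" (420x560x3 uint8, red, green, blue), "K" (3x3 intrinsics, pixels), "rvec" (rotation vector, rad) and "tvec" (3), from world to camera coordinates, as OpenCV has them. Camera axes: x right, y down, z forward; pixel columns grow to the right and rows downward; lengths in m; the calibration is good to about 2 mm. A picture is of the moment at which its call begins. There is no depth.
- bot.job_done(): hands the job in; it is judged then, once.
The state is a dict: "clock": time; "joint_pos": joint angles; "joint_vel": joint speeds; "tau": joint torques, N m; "eef_pos": TCP position; "tool_rot": TCP orientation; "ft_force": force on the tool from outside, world axes, zero at the start; "ft_torque": the same for the moment, N m; "grip_width": finger opening in m; "grasp_force": force on a finger pad.
Only numpy, scipy, OpenCV 4.12 (cv2) and the standard library are available. Lean on these libraries where they do the work, as an engineer would, in place of code of your own. Each camera call takes 0.05 s, during which the arm holds its last target. There are 200 camera calls.

## Task

Get the dry-block heater ready and check it: lift the aluminium tube block with the T handle and lower it (do not drop it) into the heater's well, either way round, until it sits fully home with its top flush with the deck, and let go of it. Then take the orange pen thermometer out of its rest and hold it upright with its copper contact disc inside the red ring on the block, pressing lightly so that the spring tip is pushed in about halfway and never bottomed hard. Finish while still holding it there, and leave the tube rack, the tip box and the bottle where they are.

Things in the scene. Friction and masses are not known exactly. Their poses are not given: they have to be found in the camera images.
- heater: Dry-block heater, fixed to the bench: white housing 200 (x) x 150 (y) x 80 mm high, origin at the centre of its underside, z up. Its low sloped control panel with display and buttons is the front, at its -x end. The flat deck, 80 mm above the bench, holds the open rectangular well.
- well_mouth (a point): Centre of the well's mouth, level with the deck (30 mm from the heater's centre along its +x, 80 mm up); axes as the heater's. The well is 64 mm along x, 84 mm along y and 36 mm deep with a flat floor; its edge has a 4 mm 45-degree bevel all round as a lead-in.
- block: Loose aluminium tube block, 60 (x) x 80 (y) x 36 mm high, about 0.4 kg (varies by a fifth), origin at the centre of its underside, z up, standing upright on the bench. 8 tube holes of 11 mm in two rows along y. It fits the well (long side along the well's long side, either way round) with 2 mm to spare on each side and rests on the well's floor with its top flush with the deck. A T handle stands on its middle: a 10 mm steel post, and across its top a black grip bar.
- block_top (a point): Centre of the block's flat top face, 36 mm above its underside; axes as the block's.
- block_bar (a point): Centre of the black grip bar of the T handle, 70 mm above the block's underside. The bar is 44 mm long along the block's x, 12 mm wide along y and 14 mm high, with 27 mm free below it to the block's top.
- mark (a point): Centre of the measuring mark on the block's top face: a red ring of 18 mm outer diameter, white inside with a red centre dot, lying flat. It is 24 mm from the block's centre along its +y, between the two rows of holes; axes as the block's.
- rest: Grey bench rest of the thermometer, fixed to the bench: foot plate 90 x 100 x 6 mm and a column 42 (x) x 50 (y) mm rising to 86 mm. Origin at the centre of its underside, z up. In its top is a seat 22 x 30 mm, 8 mm deep, for the lower end of the handle, with a 16 mm square shaft below it for the stem.
- thermometer: Pen thermometer, loose, about 80 g, standing upright in its rest. Origin at the centre of the lower end of its orange handle, z up along the pen to its top. The handle is a bar 18 (x) x 26 (y) x 80 mm long (z from 0 to 80 mm; white cap 2 mm more), of which the lowest 8 mm stand in the rest; below it a 7 mm steel stem reaches to z = -53 mm, then the sprung tip to z = -66 mm. It must rise 75 mm to come clear of the rest.
- plunger (a joint): How far the thermometer's spring tip is pushed in along the pen, in m: 0 free, 0.010 bottomed. The spring takes about 1 N to start moving, about 2.3 N at halfway (0.005) and 3.5 N at the end; beyond that the tip is rigid.
- tip_face (a point): Centre of the underside of the copper contact disc (9 mm diameter, 3 mm thick) at the tip, 66 mm below the handle's lower end when free; z points up along the pen to the handle.
- tube_rack: Bystander: blue tube rack 96 x 184 mm full of closed white tubes, 58 mm high, loose; origin at the centre of its underside.
- tip_box: Bystander: closed pipette-tip box 89 x 126 x 66 mm, green with pale lid, loose; origin at the centre of its underside.
- reagent_bottle: Bystander: amber jar with blue cap, 60 mm diameter, 115 mm high, loose; origin at the centre of its underside.

How it is judged:
By the outcome, as a careful person would: the job done as asked, in the order asked, and still so for the second after the job is handed in, while the arm keeps its last pose, push and grip.
It also fails if it takes over 58 s, if anything falls off the work surface, if the arm or the gripper's body presses on something with over 40 N, if the wrist force passes 120 N, or if a joint passes its speed limit or range.

## Working session

There is one attempt and no reset: what is moved stays moved. The work goes in short steps, Python scripts to look and compute and a tool call to move; the robot and the scene stay as the last step left them, time stands still between calls to the robot, and variables do not carry over. Pictures are saved under pics/ and viewed, at most 10 in all, crops included, and the job is handed in when it is done.

Besides the shell and the picture viewer there is one more tool, called after "Request:" as name(argument=value, ...), one argument or row to a line, values as JSON. jog_arm: Moves the arm, as the interface text tells. Its arguments: {"type":"object","properties":{"motion":{"type":"array"}},"required":["motion"]}

```bash
mkdir -p pics
cat > h.py <<'E'
from workcell import readout, camera, bot
import numpy as np, cv2
def ray(c,uv):
    R=cv2.Rodrigues(np.array(c["rvec"],float))[0]; t=np.array(c["tvec"],float).ravel()
    d=R.T@np.linalg.inv(np.array(c["K"]))@np.array([uv[0],uv[1],1.]); return -R.T@t,d
def onz(c,uv,z):
    o,d=ray(c,uv); return o+d*(z-o[2])/d[2]
def proj(c,p):
    return cv2.projectPoints(np.array(p,float).reshape(-1,3),np.array(c["rvec"],float),np.array(c["tvec"],float),np.array(c["K"],float),None)[0][:,0]
def snap(name,fn):
    c=camera(name); cv2.imwrite("pics/"+fn,np.ascontiguousarray(c["pixels"][:,:,::-1])); return c
E
python3 - <<'E'
from h import *
for n in("scene","top"):
    c=snap(n,n+"0.png"); print(n,ray(c,(280,210)),c["K"][0][0])
o=readout.get_obs(); print(o["eef_pos"],o["tool_rot"],o["grip_width"],bot.tcp_to_grasp,o["clock"],o["ft_force"])
E
```

```text
scene (array([ 1.2975526 , -0.02231824,  1.04598015]), array([-0.60282008, -0.03574456, -0.79720363])) 496.42063132934015
top (array([ 0.36241847, -0.07527716,  1.50746431]), array([ 1.17609901e-01, -3.52213528e-04, -9.93285766e-01])) 472.1111018506189
[0.16694042 0.47070557 0.2304923 ] [ 1.69592154e-01  9.85513870e-01 -9.40780732e-04 -1.68692131e-04] 0.0857154144158648 0.0187 0.1 [ 1.26142968  0.74561089 -0.35049605]
```

View pics/scene0.png

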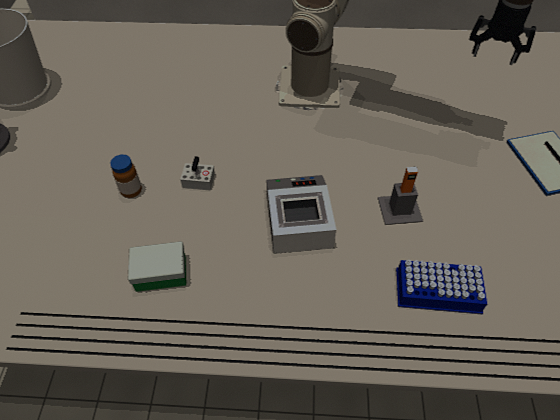

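View pics/top0.png

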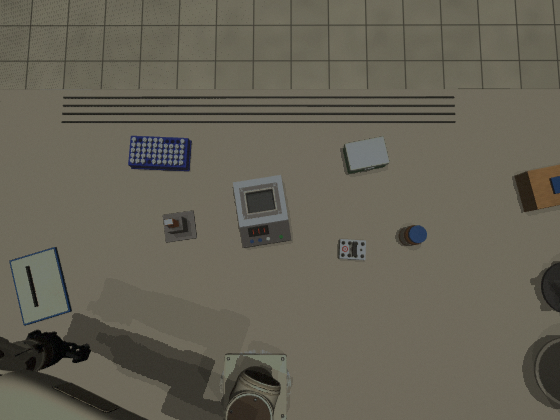

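The scene view shows the block at about (198,175), heater deck (302,210), pen (408,180). In the top view, the block is at (352,250) with its ring at (345,249), the well at (261,202) and the pen at (172,224). Next I'll zoom in on them.

Run:
```python
from h import *
s=cv2.imread("pics/scene0.png");t=cv2.imread("pics/top0.png")
def cr(i,x,y,w,h): return cv2.resize(i[y:y+h,x:x+w],(266,300),interpolation=cv2.INTER_NEAREST)
# per crop: ratio 266:300
a=[cr(t,330,230,44,50),cr(t,225,168,71,80),cr(t,155,202,44,50)]
b=[cr(s,176,150,44,50),cr(s,265,170,71,80),cr(s,382,162,53,60)]
cv2.imwrite("pics/crops.png",np.vstack([np.hstack(a),np.hstack(b)]))
```

```text
(no output)
```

View pics/crops.png

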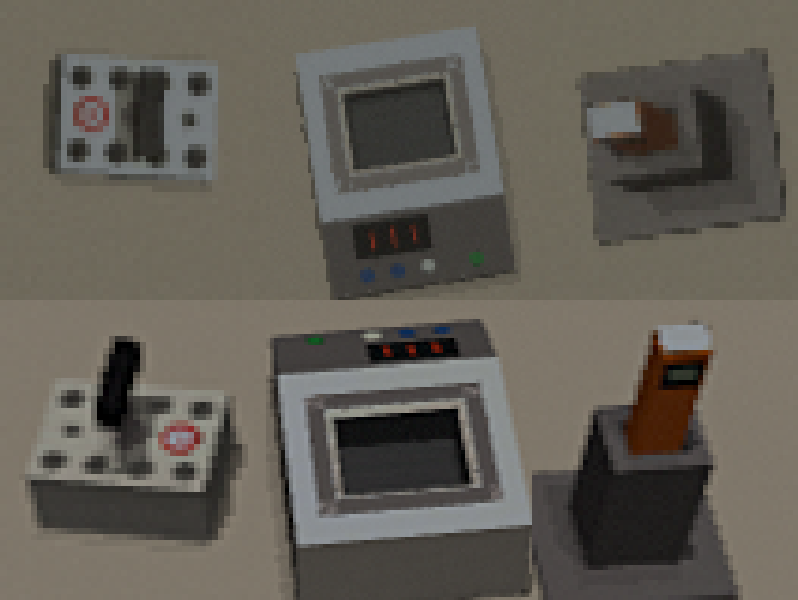

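The crops show the block's bar crosswise and its ring towards image left (+y). The heater is yawed slightly, with its panel towards the robot. The pen stands in the rest with its white cap visible. I'll measure these with masks.

Run:
```python
from h import *
C={n:camera(n) for n in("scene","top")}
R={"scene":dict(block=(176,150,44,50),deck=(262,165,76,90),pen=(392,160,30,40)),"top":dict(block=(330,230,44,50),deck=(225,168,71,85),pen=(155,202,44,50))}
def big(m,box,close=0):
    x,y,w,h=box
    s=np.zeros_like(m); s[y:y+h,x:x+w]=m[y:y+h,x:x+w]
    if close: s=cv2.morphologyEx(s,cv2.MORPH_CLOSE,np.ones((close,close),np.uint8))
    c=max(cv2.findContours(s,cv2.RETR_EXTERNAL,cv2.CHAIN_APPROX_NONE)[0],key=cv2.contourArea); return c
for n,c in C.items():
    im=c["pixels"]; r,g,b=[im[:,:,i].astype(int) for i in range(3)]; v=im.max(2).astype(int); mn=im.min(2).astype(int)
    hsv=cv2.cvtColor(im,cv2.COLOR_RGB2HSV)
    print(n,"bench",im[290,280],"deck",im[180,265] if n=="top" else im[225,280])
    red=((r-g>50)&(abs(g-b)<25)).astype(np.uint8)
    k=big(red,R[n]["block"],3); e=cv2.minEnclosingCircle(k)[0]; print(" ring",np.round(onz(c,e,.036),4),len(k))
    # bluish / neutral white: b>=r-6 & bright
    w=((b>=r-8)&(mn>(110 if n=="top" else 130))).astype(np.uint8)
    for what,z,cl in(("deck",.08,3),("pen",.160,0),("block",.036,7)):
        try:
            k=big(w if what!="block" or n=="top" else ((mn>165)).astype(np.uint8),R[n][what],cl)
            P=np.array([onz(c,p[0],z)[:2] for p in k]).astype(np.float32)
            (cx,cy),(a,h),an=cv2.minAreaRect(P)
            print(" ",what,round(cx,4),round(cy,4),round(a,4),round(h,4),round(an,2), np.round(cv2.boxPoints(((cx,cy),(a,h),an)),4).tolist())
        except Exception as ex: print(what,ex)
    if n=="scene":
        k=big((v<40).astype(np.uint8),(186,152,20,20)); m=cv2.moments(k); e=(m["m10"]/m["m00"],m["m01"]/m["m00"]); print(" bar",e,onz(c,e,.070))
    else:
        k=big((v<95).astype(np.uint8),(351,239,8,20)); print(" bar",cv2.boundingRect(k),cv2.minAreaRect(k),onz(c,cv2.minAreaRect(k)[0],.072))
    o=((r-b>60)&(r-g>35)).astype(np.uint8); k=big(o,R[n]["pen"]); print(" orange",cv2.boundingRect(k))
```

```text
scene bench [126 118 105] deck [80 74 73]
 ring [ 0.417 -0.278  0.036] 14
  deck 0.5608 -0.0154 0.1382 0.1485 9.36 [[0.4805000126361847, 0.04659999907016754], [0.5047000050544739, -0.0997999981045723], [0.640999972820282, -0.07739999890327454], [0.6169000267982483, 0.06909999996423721]]
  pen 0.489 0.2449 0.0127 0.0227 2.91 [[0.4821000099182129, 0.25589999556541443], [0.4832000136375427, 0.23319999873638153], [0.4959999918937683, 0.23389999568462372], [0.49480000138282776, 0.2565000057220459]]
block max() iterable argument is empty
 bar (195.09968847352022, 164.02180685358255) [ 0.41815533 -0.30014616  0.07      ]
 orange (402, 170, 16, 23)
top bench [110 104  91] deck [116 122 123]
 ring [ 0.4168 -0.2835  0.036 ] 2
  deck 0.5613 -0.0144 0.1386 0.1484 9.36 [[0.48089998960494995, 0.04749999940395355], [0.5049999952316284, -0.09889999777078629], [0.6417999863624573, -0.07639999687671661], [0.6176000237464905, 0.07010000199079514]]
  pen 0.4888 0.2459 0.0133 0.0216 9.61 [[0.4803999960422516, 0.25540000200271606], [0.48399999737739563, 0.23409999907016754], [0.49709999561309814, 0.23639999330043793], [0.4934999942779541, 0.25760000944137573]]
  block 0.4157 -0.3004 0.0782 0.0584 87.1 [[0.38449999690055847, -0.3379000127315521], [0.44279998540878296, -0.3409000039100647], [0.44679999351501465, -0.262800008058548], [0.38850000500679016, -0.259799987077713]]
 bar (351, 241, 7, 17) ((354.0, 249.0), (16.0, 6.0), 90.0) [ 0.41402836 -0.29951897  0.072     ]Traceback (most recent call last):
  File "<stdin>", line 28, in <module>
  File "<stdin>", line 8, in big
ValueError: max() iterable argument is empty
```

```bash
cat >> h.py <<'E'
from scipy.spatial.transform import Rotation as Ro
def to(x,y,z,yaw):
    "shift in tool axes (mm) and spin (deg) to TCP x,y,z with tool y at yaw (deg)"
    o=readout.get_obs(); R=Ro.from_quat(o["tool_rot"]); M=R.as_matrix()
    d=M.T@(np.array([x,y,z])-o["eef_pos"])*1000
    print("shift",np.round(d,1),"spin",round(-(yaw-np.degrees(np.arctan2(M[1,1],M[0,1]))),1))
def st():
    o=readout.get_obs(); print(round(o["clock"],2),np.round(o["eef_pos"],4),"F",np.round(o["ft_force"],2),"T",np.round(o["ft_torque"],2),"w",round(o["grip_width"],4),"g",o["grasp_force"])
E
python3 -c "
from h import *
to(.417,-.3,.18,87.1); to(.417,-.3,.0513,87.1)"
```

```text
shift [-493.3 -642.9   51.6] spin -16.6
shift [-493.3 -642.8  180.3] spin -16.6
```

Request:
jog_arm(
  motion=[
    {"x": -493,"y": -643,"z": 20,"spin": -16.6},
    {"x": -493,"y": -643,"z": 20,"spin": -16.6},
    {"x": -493,"y": -643,"z": 20,"spin": -16.6},
    {"x": -493,"y": -643,"z": 20,"spin": -16.6},
    {"x": -493,"y": -643,"z": 20,"spin": -16.6},
    {"x": -493,"y": -643,"z": 20,"spin": -16.6},
    {"x": -493,"y": -643,"z": 20,"spin": -16.6},
    {"x": -493,"y": -643,"z": 20,"spin": -16.6},
  ],
)

```text
validation failed for argument at $.mo...
```

```bash
python3 -c "
from h import *
st();to(.417,-.3,.18,87.1)"
```

```text
0.2 [0.167  0.4709 0.2307] F [-0.36  0.05  0.3 ] T [ 0.03  0.02 -0.04] w 0.0853 g 0.0
shift [-493.3 -642.9   51.6] spin -16.6
```

Request:
jog_arm(
  motion=[
    {"x": -493,"y": -643,"z": 20,"spin": -16.6,"fingers": -1},
    {"x": -493,"y": -643,"z": 20,"spin": -16.6,"fingers": -1},
    {"x": -493,"y": -643,"z": 20,"spin": -16.6,"fingers": -1},
    {"x": -493,"y": -643,"z": 20,"spin": -16.6,"fingers": -1},
    {"x": -493,"y": -643,"z": 20,"spin": -16.6,"fingers": -1},
    {"x": -493,"y": -643,"z": 20,"spin": -16.6,"fingers": -1},
    {"x": -493,"y": -643,"z": 20,"spin": -16.6,"fingers": -1},
    {"x": -493,"y": -643,"z": 20,"spin": -16.6,"fingers": -1},
  ],
)

```text
clock: 1.2
eef_pos: [0.3215, -0.0062, 0.2193]
tool_rot: [0.025, 1.0, 0.0, 0.001]
ft_force: [1.0, 1.1, 0.7]
grip_width: 0.0851
grasp_force: 0.0
```

```bash
python3 -c "
from h import *
st();to(.417,-.3,.18,87.1)"
```

```text
1.2 [ 0.3215 -0.0062  0.2193] F [0.95 1.06 0.65] T [ 0.04 -0.1   0.  ] w 0.0851 g 0.0
shift [-110.3 -288.5   39.3] spin -0.0
```

Request:
jog_arm(
  motion=[
    {"x": -110,"y": -288,"z": 39,"spin": 0,"fingers": -0.4},
    {"x": -110,"y": -288,"z": 39,"spin": 0,"fingers": -0.4},
    {"x": -110,"y": -288,"z": 39,"spin": 0,"fingers": -0.4},
    {"x": -110,"y": -288,"z": 39,"spin": 0,"fingers": -0.4},
    {"x": -110,"y": -288,"z": 39,"spin": 0,"fingers": -0.4},
    {"x": -110,"y": -288,"z": 39,"spin": 0,"fingers": -0.4},
    {"x": -110,"y": -288,"z": 39,"spin": 0,"fingers": -0.4},
  ],
)

```text
clock: 2.08
eef_pos: [0.4156, -0.297, 0.1794]
tool_rot: [0.026, 1.0, 0.001, -0.001]
ft_force: [-1.2, -0.1, 0.4]
grip_width: 0.0597
grasp_force: 0.0
```

```bash
python3 -c "
from h import *
st();to(.417,-.3,.0513,87.1)"
```

```text
2.08 [ 0.4156 -0.297   0.1794] F [-1.2  -0.07  0.41] T [ 0.02 -0.01 -0.03] w 0.0597 g 0.0
shift [ -1.7  -3.1 128. ] spin -0.1
```

Request:
jog_arm(
  motion=[
    {"x": 0,"y": 0,"z": 50,"spin": 0,"fingers": -0.4},
    {"x": 0,"y": 0,"z": 90,"spin": 0,"fingers": -0.4},
    {"x": 0,"y": 0,"z": 115,"spin": 0,"fingers": -0.4},
    {"x": 0,"y": 0,"z": 128,"spin": 0,"fingers": -0.4},
    {"x": 0,"y": 0,"z": 128,"spin": 0,"fingers": -0.4},
  ],
)

```text
clock: 2.7
eef_pos: [0.4161, -0.2964, 0.0521]
tool_rot: [0.025, 1.0, 0.0, -0.0]
ft_force: [-0.1, 0.2, 0.7]
grip_width: 0.0598
grasp_force: 0.0
```

```bash
python3 -c "
from h import *
st();to(.417,-.3,.0513,87.1); c=snap('scene','g1.png'); i=cv2.imread('pics/g1.png')[110:210,140:260]; cv2.imwrite('pics/g1c.png',cv2.resize(i,None,fx=5,fy=5))"
```

```text
2.7 [ 0.4161 -0.2964  0.0521] F [-0.12  0.16  0.68] T [-0.04 -0.   -0.01] w 0.0598 g 0.0
shift [-1.1 -3.5  0.8] spin 0.0
```

View pics/g1c.png

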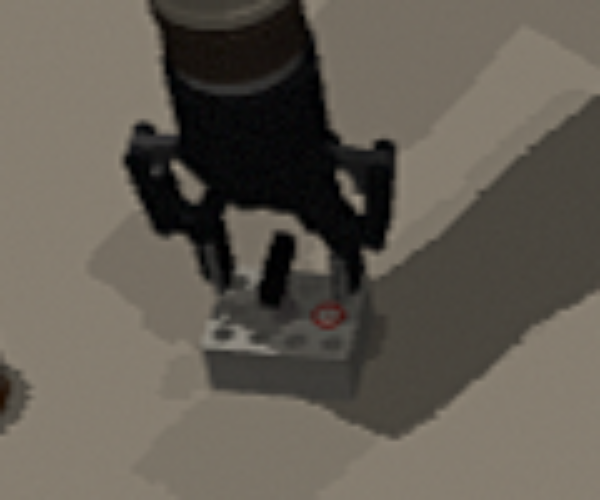

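The fingers straddle the black bar at (277,270), so I'll nudge −3.5 mm in y and close.

Request:
jog_arm(
  motion=[
    {"x": -1,"y": -3.5,"z": 0.8,"spin": 0,"fingers": -0.4},
    {"x": -1,"y": -3.5,"z": 0.8,"spin": 0,"fingers": 1},
    {"x": -1,"y": -3.5,"z": 0.8,"spin": 0,"fingers": 1},
    {"x": -1,"y": -3.5,"z": 0.8,"spin": 0,"fingers": 1},
    {"x": -1,"y": -3.5,"z": 0.8,"spin": 0,"fingers": 1},
    {"x": -1,"y": -3.5,"z": 0.8,"spin": 0,"fingers": 1},
    {"x": -1,"y": -3.5,"z": 0.8,"spin": 0,"fingers": 1},
    {"x": -1,"y": -3.5,"z": 0.8,"spin": 0,"fingers": 1},
  ],
)

```text
clock: 3.75
eef_pos: [0.4172, -0.3007, 0.0513]
tool_rot: [0.025, 1.0, 0.0, 0.0]
ft_force: [0.3, 3.5, 2.4]
grip_width: 0.0108
grasp_force: 61.1
```

```bash
python3 -c "
from h import *
st()"
```

```text
3.75 [ 0.4172 -0.3007  0.0513] F [0.33 3.54 2.35] T [0.64 0.04 0.03] w 0.0108 g 61.09604358673096
```

Request:
jog_arm(
  motion=[
    {"x": 0,"y": 0,"z": -10,"spin": 0,"fingers": 1},
    {"x": 0,"y": 0,"z": -30,"spin": 0,"fingers": 1},
    {"x": 0,"y": 0,"z": -60,"spin": 0,"fingers": 1},
    {"x": 0,"y": 0,"z": -90,"spin": 0,"fingers": 1},
    {"x": 0,"y": 0,"z": -115,"spin": 0,"fingers": 1},
    {"x": 0,"y": 0,"z": -115,"spin": 0,"fingers": 1},
  ],
)

```text
clock: 4.5
eef_pos: [0.4182, -0.3024, 0.168]
tool_rot: [0.026, 1.0, -0.002, 0.002]
ft_force: [0.6, -0.7, -4.8]
grip_width: 0.011
grasp_force: 60.1
```

```bash
python3 -c "
from h import *
st();to(.561,-.015,.165,99.36)"
```

```text
4.5 [ 0.4182 -0.3024  0.168 ] F [ 0.61 -0.72 -4.76] T [-0.02  0.01  0.05] w 0.011 g 60.10348320007324
shift [-127.8  294.3    2.5] spin -12.3
```

Request:
jog_arm(
  motion=[
    {"x": -10,"y": 25,"z": 0,"spin": -2,"fingers": 1},
    {"x": -30,"y": 70,"z": 0,"spin": -4,"fingers": 1},
    {"x": -52,"y": 120,"z": 0,"spin": -6,"fingers": 1},
    {"x": -75,"y": 172,"z": 0,"spin": -8,"fingers": 1},
    {"x": -97,"y": 222,"z": 0,"spin": -10,"fingers": 1},
    {"x": -117,"y": 268,"z": 0,"spin": -12.3,"fingers": 1},
    {"x": -127,"y": 292,"z": 0,"spin": -12.3,"fingers": 1},
    {"x": -128,"y": 294,"z": 0,"spin": -12.3,"fingers": 1},
  ],
)

```text
clock: 5.5
eef_pos: [0.5596, -0.0123, 0.1639]
tool_rot: [-0.083, 0.997, -0.0, -0.002]
ft_force: [-0.3, -0.8, -3.2]
grip_width: 0.0105
grasp_force: 60.0
```

Request:
jog_arm(
  motion=[
    {"x": 0,"y": 0,"z": 0,"spin": 0,"fingers": 1},
    {"x": 0,"y": 0,"z": 0,"spin": 0,"fingers": 1},
  ],
)

```text
clock: 5.75
eef_pos: [0.5593, -0.0151, 0.1656]
tool_rot: [-0.081, 0.997, -0.0, -0.001]
ft_force: [0.1, 0.6, -3.2]
grip_width: 0.0111
grasp_force: 60.0
```

```bash
python3 -c "
from h import *
st();to(.561,-.015,.165,99.36)
c=snap('scene','w1.png'); i=cv2.imread('pics/w1.png')[110:260,220:380]; a=cv2.resize(i,(400,375),interpolation=2)
c=snap('top','w1t.png'); i=cv2.imread('pics/w1t.png')[140:260,200:328]; b=cv2.resize(i,(400,375),interpolation=2)
cv2.imwrite('pics/w1c.png',np.hstack([a,b]))"
```

```text
5.75 [ 0.5593 -0.0151  0.1656] F [ 0.12  0.59 -3.24] T [-0.    0.03  0.  ] w 0.0111 g 60.02726376056671
shift [-1.7 -0.2  0.6] spin -0.1
```

View pics/w1c.png

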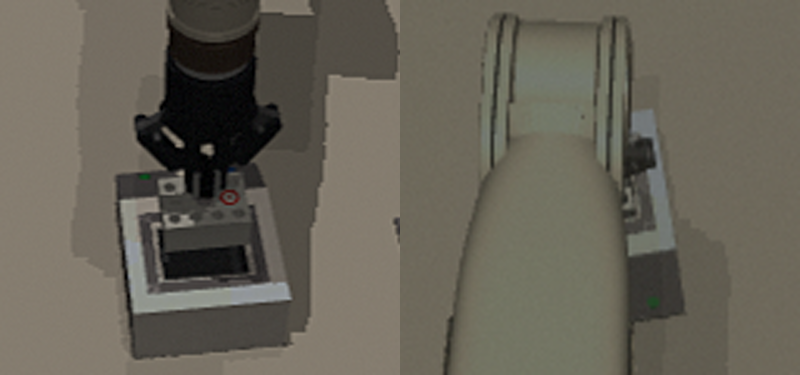

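The scene view shows the block over the well with its ring at crop (229,197). The top view is blocked by the arm. I'll measure the ring and check the block's corners with an overlay.

```bash
cat >> h.py <<'E'
def ringc(c,box,z,th=30):
    im=c["pixels"].astype(int); x,y,w,h=box; p=im[y:y+h,x:x+w]
    m=((p[:,:,0]-p[:,:,1]>th)&(p[:,:,0]-p[:,:,2]>th)).astype(np.uint8)
    ys,xs=np.nonzero(m); print("px",len(xs)); e=((xs.min()+xs.max())/2+x,(ys.min()+ys.max())/2+y)
    el=cv2.fitEllipse(np.stack([xs+x,ys+y],1).astype(np.float32)); print(e,(xs.mean()+x,ys.mean()+y),el)
    return onz(c,(xs.mean()+x,ys.mean()+y),z)
E
python3 - <<'E'
from h import *
o=readout.get_obs(); t=o["eef_pos"]; M=Ro.from_quat(o["tool_rot"]).as_matrix(); ya=np.arctan2(M[1,1],M[0,1])-np.pi/2
c=camera("scene"); z=t[2]-.0513+.036
p=ringc(c,(302,180,22,18),z); u=np.array([np.cos(ya),np.sin(ya)]); v=np.array([-u[1],u[0]])
print("ring",p,"block centre",p[:2]-.024*v,"tcp",t,np.degrees(ya))
i=cv2.resize(np.ascontiguousarray(c["pixels"][165:240,260:340,::-1]),None,fx=7.5,fy=7.5,interpolation=cv2.INTER_NEAREST)
q=[np.r_[t[:2]+a*.03*u+b*.04*v,zz] for zz in(z,z-.036) for a,b in((1,1),(1,-1),(-1,1),(-1,-1))]
w=np.array([.561,-.015]);q2=[np.r_[w+a*.036*u+b*.046*v,.08] for a,b in((1,1),(1,-1),(-1,1),(-1,-1))]
for pts,col in((q,(0,255,0)),(q2,(255,0,255))):
    for x in proj(c,pts): cv2.circle(i,tuple(int(k) for k in (x+.5-[260,165])*7.5),3,col,-1)
cv2.imwrite("pics/ov.png",i)
E
```

```text
px 19
(np.float64(311.5), np.float64(188.5)) (np.float64(311.5263157894737), np.float64(188.57894736842104)) ((311.5094299316406, 188.48338317871094), (5.168877601623535, 6.749014854431152), 90.91051483154297)
ring [0.55406015 0.00762274 0.15075442] block centre [ 0.55792757 -0.0160636 ] tcp [ 0.55955849 -0.01508885  0.16605442] 9.27321899762073
```

View pics/ov.png

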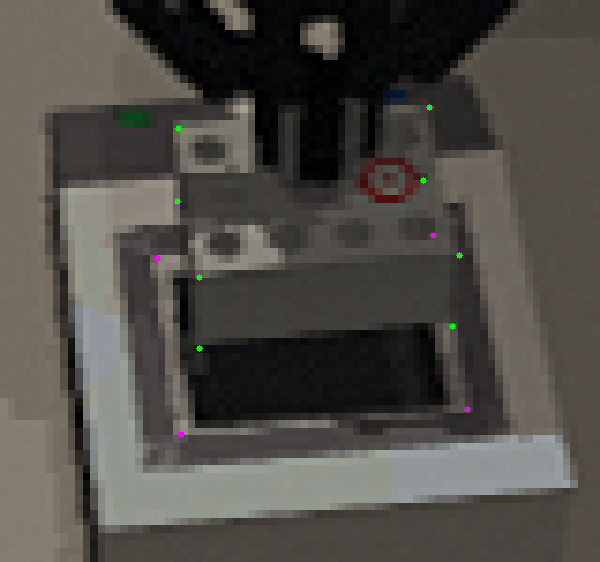

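The green predicted corners lie about 1.5 mm from the real block edges, which agrees with the ring-based offset. Next comes the correction of about +2.9 mm in x and +0.7 mm in y, then lowering.

```bash
python3 -c "
from h import *
st();to(.5624,-.0145,.132,99.36)"
```

```text
5.9 [ 0.5597 -0.015   0.1662] F [-0.49 -0.46 -4.48] T [-0.04 -0.01 -0.01] w 0.0106 g 60.02725839614868
shift [-2.8  0.  34.2] spin -0.1
```

Request:
jog_arm(
  motion=[
    {"x": -2.8,"y": 0,"z": 8,"spin": 0,"fingers": 1},
    {"x": -2.8,"y": 0,"z": 18,"spin": 0,"fingers": 1},
    {"x": -2.8,"y": 0,"z": 28,"spin": 0,"fingers": 1},
    {"x": -2.8,"y": 0,"z": 34,"spin": 0,"fingers": 1},
    {"x": -2.8,"y": 0,"z": 34,"spin": 0,"fingers": 1},
  ],
)

```text
clock: 6.52
eef_pos: [0.5621, -0.0134, 0.1313]
tool_rot: [-0.082, 0.997, 0.0, -0.001]
ft_force: [0.8, -0.5, -4.7]
grip_width: 0.0112
grasp_force: 60.0
```

Run:
```python
from h import *
st();to(.5624,-.0145,.0953,99.36)
o=readout.get_obs(); t=o["eef_pos"]; M=Ro.from_quat(o["tool_rot"]).as_matrix(); ya=np.arctan2(M[1,1],M[0,1])-np.pi/2
c=camera("scene"); z=t[2]-.0513+.036
p=ringc(c,(302,180,24,30),z); v=np.array([-np.sin(ya),np.cos(ya)])
print("centre",p[:2]-.024*v)
```

```text
6.53 [ 0.5621 -0.0134  0.1313] F [ 0.79 -0.47 -4.67] T [ 0.02  0.02 -0.01] w 0.0112 g 60.02732813358307
shift [-0.1 -1.1 36. ] spin 0.0
px 17
(np.float64(309.0), np.float64(191.5)) (np.float64(310.3529411764706), np.float64(196.58823529411765)) ((307.1030578613281, 191.55564880371094), (8.168030738830566, 21.848800659179688), 147.80860900878906)
centre [ 0.55412593 -0.01728179]
```

Request:
jog_arm(
  motion=[
    {"x": 0,"y": -0.7,"z": 2,"spin": 0,"fingers": 1},
    {"x": 0,"y": -0.7,"z": 4,"spin": 0,"fingers": 1},
    {"x": 0,"y": -0.7,"z": 6,"spin": 0,"fingers": 1},
    {"x": 0,"y": -0.7,"z": 8,"spin": 0,"fingers": 1},
  ],
)

```text
clock: 7.08
eef_pos: [0.5629, -0.0142, 0.1241]
tool_rot: [-0.082, 0.997, 0.0, 0.0]
ft_force: [0.2, -0.6, -4.7]
grip_width: 0.011
grasp_force: 60.0
```

Run:
```python
from h import *
st();to(.5624,-.0145,.0953,99.36)
o=readout.get_obs(); t=o["eef_pos"]; M=Ro.from_quat(o["tool_rot"]).as_matrix(); ya=np.arctan2(M[1,1],M[0,1])-np.pi/2
c=camera("scene"); z=t[2]-.0513+.036
p=ringc(c,(304,192,18,22),z); v=np.array([-np.sin(ya),np.cos(ya)])
print("centre",p[:2]-.024*v)
```

```text
7.08 [ 0.5629 -0.0142  0.1241] F [ 0.18 -0.61 -4.75] T [ 0.02 -0.03 -0.05] w 0.011 g 60.02741754055023
shift [ 0.5 -0.2 28.8] spin 0.0
px 20
(np.float64(310.5), np.float64(200.5)) (np.float64(310.65), np.float64(200.85)) ((310.8489990234375, 200.6135711669922), (5.198895454406738, 6.666767120361328), 92.84398651123047)
centre [ 0.56142297 -0.01611265]
```

The block is already 7 mm into the well with no side force, so I'll keep lowering.

Request:
jog_arm(
  motion=[
    {"x": 0,"y": 0,"z": 4,"spin": 0,"fingers": 1},
    {"x": 0,"y": 0,"z": 8,"spin": 0,"fingers": 1},
    {"x": 0,"y": 0,"z": 12,"spin": 0,"fingers": 1},
    {"x": 0,"y": 0,"z": 16,"spin": 0,"fingers": 1},
    {"x": 0,"y": 0,"z": 20,"spin": 0,"fingers": 1},
    {"x": 0,"y": 0,"z": 23,"spin": 0,"fingers": 1},
    {"x": 0,"y": 0,"z": 25,"spin": 0,"fingers": 1},
    {"x": 0,"y": 0,"z": 26,"spin": 0,"fingers": 1},
  ],
)

```text
clock: 8.12
eef_pos: [0.5629, -0.0142, 0.0981]
tool_rot: [-0.082, 0.997, -0.0, -0.0]
ft_force: [-0.1, -0.1, -4.5]
grip_width: 0.0109
grasp_force: 60.0
```

Request:
jog_arm(
  motion=[
    {"x": 0,"y": 0,"z": 1,"spin": 0,"fingers": 1},
    {"x": 0,"y": 0,"z": 1.5,"spin": 0,"fingers": 1},
    {"x": 0,"y": 0,"z": 2,"spin": 0,"fingers": 1},
  ],
)

```text
clock: 8.5
eef_pos: [0.563, -0.0142, 0.0962]
tool_rot: [-0.082, 0.997, -0.0, 0.0]
ft_force: [-0.7, -0.1, -4.1]
grip_width: 0.0104
grasp_force: 60.0
```

Request:
jog_arm(
  motion=[
    {"x": 0,"y": 0,"z": 0.5,"spin": 0,"fingers": 1},
    {"x": 0,"y": 0,"z": 1,"spin": 0,"fingers": 1},
    {"x": 0,"y": 0,"z": 1,"spin": 0,"fingers": 1},
  ],
)

```text
clock: 8.88
eef_pos: [0.5629, -0.0141, 0.0954]
tool_rot: [-0.082, 0.997, 0.0, 0.0]
ft_force: [-1.1, 0.3, -2.7]
grip_width: 0.0109
grasp_force: 60.2
```

Request:
jog_arm(
  motion=[
    {"x": 0,"y": 0,"z": 0.5,"spin": 0,"fingers": 1},
    {"x": 0,"y": 0,"z": 0.5,"spin": 0,"fingers": 1},
    {"x": 0,"y": 0,"z": 0.5,"spin": 0,"fingers": 1},
  ],
)

```text
clock: 9.25
eef_pos: [0.563, -0.014, 0.0953]
tool_rot: [-0.082, 0.997, 0.0, 0.0]
ft_force: [-3.0, 1.5, 2.8]
grip_width: 0.0107
grasp_force: 61.1
```

The block is on the floor: z is as predicted and the force has gone positive. I'll let go and back off.

Request:
jog_arm(
  motion=[
    {"x": 0,"y": 0,"z": 0,"spin": 0,"fingers": -0.3},
    {"x": 0,"y": 0,"z": 0,"spin": 0,"fingers": -0.3},
    {"x": 0,"y": 0,"z": 0,"spin": 0,"fingers": -0.3},
    {"x": 0,"y": 0,"z": 0,"spin": 0,"fingers": -0.3},
    {"x": 0,"y": 0,"z": -30,"spin": 0,"fingers": -0.3},
    {"x": 0,"y": 0,"z": -80,"spin": 0,"fingers": -0.3},
    {"x": 0,"y": 0,"z": -130,"spin": 0,"fingers": -0.3},
    {"x": 0,"y": 0,"z": -130,"spin": 0,"fingers": -0.3},
  ],
)

```text
clock: 10.25
eef_pos: [0.5658, -0.0143, 0.2298]
tool_rot: [-0.082, 0.997, -0.001, 0.005]
ft_force: [-0.0, -0.1, -0.1]
grip_width: 0.0554
grasp_force: 0.0
```

Run:
```python
from h import *
st()
im=cv2.imread("pics/top0.png").astype(int)
# rest yaw + pen: top view foot plate mask (darker than bench, not warm)
x,y,w,h=155,202,44,50; p=im[y:y+h,x:x+w]; print("bench px",p[2,2],"foot px",p[20,4])
m=((p[:,:,2]-p[:,:,0]<11)&(p.max(2)<100)).astype(np.uint8)
m=cv2.morphologyEx(m,cv2.MORPH_CLOSE,np.ones((9,9),np.uint8)); k=max(cv2.findContours(m,0,1)[0],key=cv2.contourArea); print("foot",cv2.minAreaRect(k))
c=camera("scene"); p=ringc(c,(300,195,26,30),.08); print("ring z.08",p)
to(.489,.245,.23,97)
```

```text
10.25 [ 0.5658 -0.0143  0.2298] F [-0.01 -0.05 -0.08] T [-0.04 -0.03  0.02] w 0.0554 g 0.0
bench px [ 91 106 111] foot px [ 92 106 111]
foot ((26.430774688720703, 23.946155548095703), (28.031850814819336, 35.34989929199219), 82.87498474121094)
px 23
(np.float64(310.5), np.float64(208.5)) (np.float64(310.2173913043478), np.float64(208.2173913043478)) ((310.26220703125, 208.1628875732422), (4.729294300079346, 6.70693302154541), 96.9209213256836)
ring z.08 [0.5577632  0.00783682 0.08      ]
shift [ 32.1 268.1  -3.4] spin 2.4
```

Request:
jog_arm(
  motion=[
    {"x": 32,"y": 268,"z": 0,"spin": 2.3,"fingers": -0.5},
    {"x": 32,"y": 268,"z": 0,"spin": 2.3,"fingers": -0.5},
    {"x": 32,"y": 268,"z": 0,"spin": 2.3,"fingers": -0.5},
    {"x": 32,"y": 268,"z": 0,"spin": 2.3,"fingers": -0.5},
    {"x": 32,"y": 268,"z": 0,"spin": 2.3,"fingers": -0.5},
    {"x": 32,"y": 268,"z": 0,"spin": 2.3,"fingers": -0.5},
    {"x": 32,"y": 268,"z": 0,"spin": 2.3,"fingers": -0.5},
  ],
)

```text
clock: 11.18
eef_pos: [0.4878, 0.2436, 0.2239]
tool_rot: [-0.061, 0.998, -0.001, -0.001]
ft_force: [-0.5, 0.0, 0.8]
grip_width: 0.0638
grasp_force: 0.0
```

Run:
```python
from h import *
st();to(.489,.245,.106,97)
c=snap("top","t2.png"); im=c["pixels"].astype(int)
try: print("mark top",ringc(c,(250,190,30,30),.08,20))
except Exception as e: print(e)
s=snap("scene","s2.png"); print("mark scene",ringc(s,(300,195,26,30),.08))
a=cv2.resize(cv2.imread("pics/t2.png")[165:245,225:305],(400,400),interpolation=0); b=cv2.resize(cv2.imread("pics/s2.png")[165:245,262:342],(400,400),interpolation=0)
cv2.imwrite("pics/m2.png",np.hstack([a,b]))
```

```text
11.18 [0.4878 0.2436 0.2239] F [-0.52  0.01  0.84] T [-0.02 -0.   -0.05] w 0.0638 g 0.0
shift [ -1.5   1.4 117.9] spin -0.0
px 18
(np.float64(252.5), np.float64(201.5)) (np.float64(252.16666666666666), np.float64(201.44444444444446)) ((252.1244659423828, 201.4886474609375), (4.687967300415039, 5.301246166229248), 25.276948928833008)
mark top [0.55762557 0.00922942 0.08      ]
px 29
(np.float64(310.5), np.float64(208.0)) (np.float64(310.58620689655174), np.float64(208.0)) ((310.4671630859375, 208.0), (5.370317459106445, 6.795651435852051), 90.0)
mark scene [0.5570468  0.00872425 0.08      ]
```

View pics/m2.png

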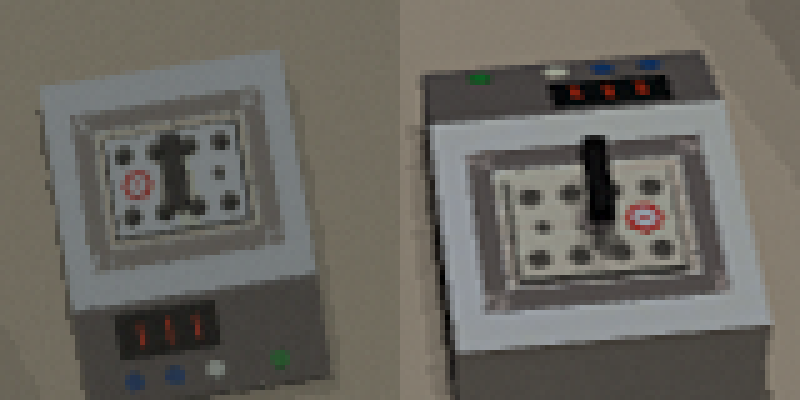

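The block sits flush in the well in both views, with its ring at (137,185) and (644,217) in the crop. That puts the mark at about (0.557, 0.009). Now for the pen.

Request:
jog_arm(
  motion=[
    {"x": -1.5,"y": 1,"z": 30,"spin": 0,"fingers": -0.5},
    {"x": -1.5,"y": 1,"z": 70,"spin": 0,"fingers": -0.5},
    {"x": -1.5,"y": 1,"z": 100,"spin": 0,"fingers": -0.5},
    {"x": -1.5,"y": 1,"z": 116,"spin": 0,"fingers": -0.5},
    {"x": -1.5,"y": 1,"z": 116,"spin": 0,"fingers": -0.5},
  ],
)

```text
clock: 11.9
eef_pos: [0.4884, 0.2443, 0.1073]
tool_rot: [-0.061, 0.998, -0.001, -0.002]
ft_force: [0.8, 0.1, -0.0]
grip_width: 0.0639
grasp_force: 0.0
```

Run:
```python
from h import *
st();to(.489,.245,.106,97)
s=snap("scene","s3.png")
cv2.imwrite("pics/s3c.png",cv2.resize(cv2.imread("pics/s3.png")[130:230,350:450],(500,500),interpolation=0))
```

```text
11.9 [0.4884 0.2443 0.1073] F [ 0.78  0.14 -0.01] T [-0.04 -0.03  0.04] w 0.0639 g 0.0
shift [-0.7  0.6  1.3] spin -0.1
```

View pics/s3c.png

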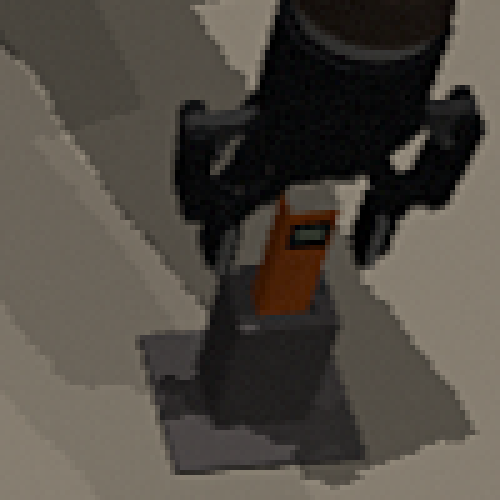

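The handle at (300,250) is between the fingers, so I'll close and then check the forces.

Request:
jog_arm(
  motion=[
    {"x": -0.5,"y": 0.5,"z": 0,"spin": 0,"fingers": 1},
    {"x": -0.5,"y": 0.5,"z": 0,"spin": 0,"fingers": 1},
    {"x": -0.5,"y": 0.5,"z": 0,"spin": 0,"fingers": 1},
    {"x": -0.5,"y": 0.5,"z": 0,"spin": 0,"fingers": 1},
    {"x": -0.5,"y": 0.5,"z": 0,"spin": 0,"fingers": 1},
    {"x": -0.5,"y": 0.5,"z": 0,"spin": 0,"fingers": 1},
  ],
)

```text
clock: 12.7
eef_pos: [0.4903, 0.2469, 0.1099]
tool_rot: [-0.062, 0.998, 0.0, 0.001]
ft_force: [0.5, -1.6, 5.8]
grip_width: 0.0256
grasp_force: 59.0
```

```bash
python3 -c "
from h import *
st()"
```

```text
12.7 [0.4903 0.2469 0.1099] F [ 0.52 -1.61  5.76] T [-0.26 -0.05 -0.01] w 0.0256 g 58.98588001728058
```

Request:
jog_arm(
  motion=[
    {"x": 0,"y": 0,"z": -5,"spin": 0,"fingers": 1},
    {"x": 0,"y": 0,"z": -20,"spin": 0,"fingers": 1},
    {"x": 0,"y": 0,"z": -45,"spin": 0,"fingers": 1},
    {"x": 0,"y": 0,"z": -75,"spin": 0,"fingers": 1},
    {"x": 0,"y": 0,"z": -105,"spin": 0,"fingers": 1},
    {"x": 0,"y": 0,"z": -120,"spin": 0,"fingers": 1},
    {"x": 0,"y": 0,"z": -120,"spin": 0,"fingers": 1},
  ],
)

```text
clock: 13.58
eef_pos: [0.49, 0.2471, 0.2298]
tool_rot: [-0.062, 0.998, 0.001, 0.001]
ft_force: [-0.3, 0.0, -1.2]
grip_width: 0.025
grasp_force: 58.9
```

Run:
```python
from h import *
st();to(.557,.055,.225,99.4)
for n in("scene","top"): snap(n,n+"4.png")
b=cv2.resize(cv2.imread("pics/scene4.png")[90:220,350:450],(461,600),interpolation=0)
cv2.imwrite("pics/s4c.png",b)
```

```text
13.57 [0.49   0.2471 0.2298] F [-0.26  0.02 -1.22] T [-0.02  0.03  0.07] w 0.025 g 58.870713114738464
shift [ -42.8 -198.9    4.8] spin -2.3
```

View pics/s4c.png

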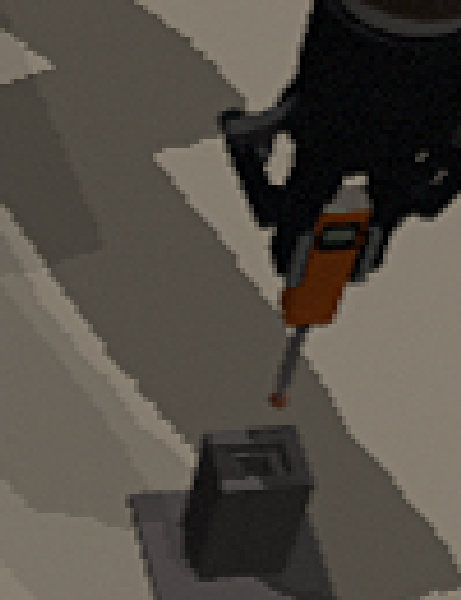

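The pen is clear of the rest, with its tip at crop (278,400) and the handle's lower end at (306,325). I'll measure the tip offset and the tilt.

Run:
```python
from h import *
o=readout.get_obs(); t=o["eef_pos"]
c=camera("scene")
im=c["pixels"].astype(int); x,y,w,h=404,170,14,12; p=im[y:y+h,x:x+w]; m=(p[:,:,0]-p[:,:,2]>28)
ys,xs=np.nonzero(m); e=(xs.mean()+x,ys.mean()+y); print(len(xs),e)
zt=t[2]-.0319-.066; print("tip",onz(c,e,zt+.0015),"tcp",t,"pred px",proj(c,[t[0],t[1],zt+.0015]))
x,y,w,h=396,125,44,40; p=im[y:y+h,x:x+w]; m=((p[:,:,0]-p[:,:,2]>45)).astype(np.uint8)
k=max(cv2.findContours(m,0,1)[0],key=cv2.contourArea); print("handle",cv2.minAreaRect(k),k[:,0].min(0)+[x,y],k[:,0].max(0)+[x,y])
print("axis px pred",proj(c,[[t[0],t[1],t[2]-.0319],[t[0],t[1],t[2]+.05]]))
```

```text
7 (np.float64(409.14285714285717), np.float64(176.28571428571428))
tip [0.48697289 0.24372237 0.13123843] tcp [0.48889511 0.24651764 0.22763843] pred px [[410.39102525 176.92939295]]
handle ((21.35401153564453, 26.901458740234375), (11.70469856262207, 18.881301879882812), 19.98310661315918) [410 145] [426 160]
axis px pred [[416.11986071 158.65857089]
 [424.17501162 132.96849304]]
```

```bash
python3 -c "
from h import *
to(.5586,.0108,.2276,99.4)"
```

```text
shift [-4.040e+01 -2.424e+02 -2.000e-01] spin -2.3
```

Request:
jog_arm(
  motion=[
    {"x": -5,"y": -25,"z": 0,"spin": 0,"fingers": 1},
    {"x": -12,"y": -70,"z": 0,"spin": -1,"fingers": 1},
    {"x": -20,"y": -120,"z": 0,"spin": -2.3,"fingers": 1},
    {"x": -28,"y": -170,"z": 0,"spin": -2.3,"fingers": 1},
    {"x": -36,"y": -212,"z": 0,"spin": -2.3,"fingers": 1},
    {"x": -40,"y": -236,"z": 0,"spin": -2.3,"fingers": 1},
    {"x": -40.5,"y": -242,"z": 0,"spin": -2.3,"fingers": 1},
    {"x": -40.5,"y": -242,"z": 0,"spin": -2.3,"fingers": 1},
  ],
)

```text
clock: 14.72
eef_pos: [0.5589, 0.0118, 0.2277]
tool_rot: [-0.082, 0.997, 0.0, -0.001]
ft_force: [0.5, 0.1, -1.2]
grip_width: 0.0254
grasp_force: 59.0
```

Request:
jog_arm(
  motion=[
    {"x": 0,"y": 0,"z": 15,"spin": 0,"fingers": 1},
    {"x": 0,"y": 0,"z": 30,"spin": 0,"fingers": 1},
    {"x": 0,"y": 0,"z": 35,"spin": 0,"fingers": 1},
    {"x": 0,"y": 0,"z": 35,"spin": 0,"fingers": 1},
  ],
)

```text
clock: 15.22
eef_pos: [0.5589, 0.0119, 0.1928]
tool_rot: [-0.082, 0.997, 0.0, -0.001]
ft_force: [-0.5, 0.3, -0.6]
grip_width: 0.025
grasp_force: 59.0
```

Run:
```python
from h import *
st();to(.5586,.0108,.1779,99.4)
o=readout.get_obs(); t=o["eef_pos"]; c=snap("scene","s5.png")
zt=t[2]-.0319-.066; print("tip z",zt,"pred tip px",proj(c,[t[0],t[1],zt]),"mark px",proj(c,[.5572,.0088,.08]))
cv2.imwrite("pics/s5c.png",cv2.resize(cv2.imread("pics/s5.png")[150:230,270:350],(560,560),interpolation=0))
```

```text
15.22 [0.5589 0.0119 0.1928] F [-0.49  0.34 -0.59] T [-0.03 -0.02 -0.03] w 0.025 g 59.042091965675354
shift [ 0.4 -1.1 14.9] spin 0.0
tip z 0.09492485635716208 pred tip px [[312.18406695 204.90805026]] mark px [[310.61611395 208.05100996]]
```

View pics/s5c.png

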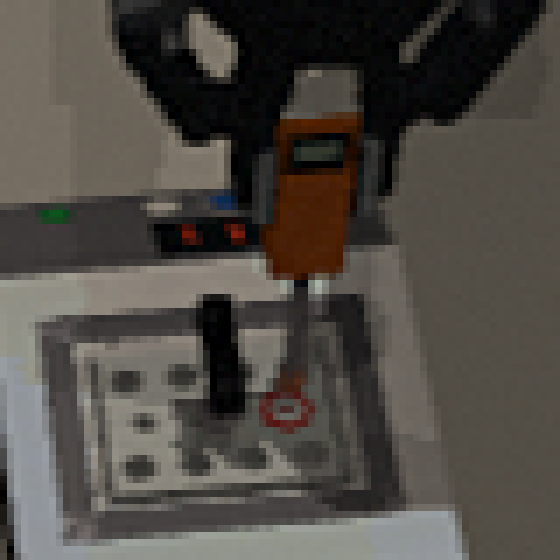

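The copper disc, at crop (291,383), hangs just above the ring centre at (287,409), which is consistent with about 15 mm of height. I'll shift slightly and descend.

Request:
jog_arm(
  motion=[
    {"x": 0.7,"y": -1,"z": 4,"spin": 0,"fingers": 1},
    {"x": 0.7,"y": -1,"z": 8,"spin": 0,"fingers": 1},
    {"x": 0.7,"y": -1,"z": 12,"spin": 0,"fingers": 1},
    {"x": 0.7,"y": -1,"z": 12,"spin": 0,"fingers": 1},
    {"x": 0.7,"y": -1,"z": 12,"spin": 0,"fingers": 1},
    {"x": 0.7,"y": -1,"z": 12,"spin": 0,"fingers": 1},
  ],
)

```text
clock: 16.02
eef_pos: [0.5591, 0.0105, 0.1818]
tool_rot: [-0.082, 0.997, -0.0, 0.0]
ft_force: [0.0, -0.4, 0.5]
grip_width: 0.0253
grasp_force: 59.0
```

Run:
```python
from h import *
f=[]
for i in range(6):
    camera("scene"); o=readout.get_obs(); f.append(np.r_[o["ft_force"],o["eef_pos"][2]])
print(np.mean(f,0),np.std(f,0))
```

```text
[ 0.11139559 -0.13836325 -0.78166889  0.18178198] [4.21688807e-01 3.09913561e-01 3.56574245e-01 4.20613605e-05]
```

Free: baseline Fz ≈ −0.8 N. I'll go down another 5 mm and average the force.

Request:
jog_arm(
  motion=[
    {"x": 0,"y": 0,"z": 2,"spin": 0,"fingers": 1},
    {"x": 0,"y": 0,"z": 4,"spin": 0,"fingers": 1},
    {"x": 0,"y": 0,"z": 5,"spin": 0,"fingers": 1},
    {"x": 0,"y": 0,"z": 5,"spin": 0,"fingers": 1},
  ],
)

```text
clock: 16.82
eef_pos: [0.5589, 0.0105, 0.1767]
tool_rot: [-0.082, 0.997, -0.0, 0.0]
ft_force: [-0.5, 0.1, 1.7]
grip_width: 0.0256
grasp_force: 59.1
```

```bash
cat > f.py <<'E'
from h import *
f=[]
for i in range(16):
    camera("scene"); o=readout.get_obs(); f.append(np.r_[o["ft_force"],o["eef_pos"][2]])
print(np.mean(f,0),np.std(f,0)/4)
E
python3 f.py
```

```text
[-0.14108541 -0.11683522  0.6793852   0.1767385 ] [9.67656793e-02 6.95306078e-02 1.34557854e-01 1.46411837e-05]
```

Request:
jog_arm(
  motion=[
    {"x": 0,"y": 0,"z": 1.5,"spin": 0,"fingers": 1},
    {"x": 0,"y": 0,"z": 3,"spin": 0,"fingers": 1},
    {"x": 0,"y": 0,"z": 3.5,"spin": 0,"fingers": 1},
    {"x": 0,"y": 0,"z": 3.5,"spin": 0,"fingers": 1},
  ],
)

```text
clock: 18.12
eef_pos: [0.5589, 0.0105, 0.1732]
tool_rot: [-0.082, 0.997, -0.0, 0.0]
ft_force: [-0.4, 0.0, 1.5]
grip_width: 0.0254
grasp_force: 59.1
```

```bash
python3 f.py
python3 - <<'E'
from h import *
st(); c=snap("scene","s6.png"); a=cv2.imread("pics/s6.png")
cv2.imwrite("pics/s6c.png",np.hstack([cv2.resize(a[160:225,280:345],(520,520),interpolation=0),cv2.resize(a,(280,210))[:, :].repeat(1,0) if 0 else np.zeros((520,10,3),np.uint8)]))
E
```

```text
[-0.27275488 -0.01703301  1.5773805   0.17321708] [1.42256845e-01 1.11789059e-01 8.81280313e-02 6.80159614e-06]
18.93 [0.5589 0.0105 0.1732] F [-0.68 -1.    0.9 ] T [-0.06  0.08 -0.01] w 0.0253 g 59.11836326122284
```

View pics/s6c.png

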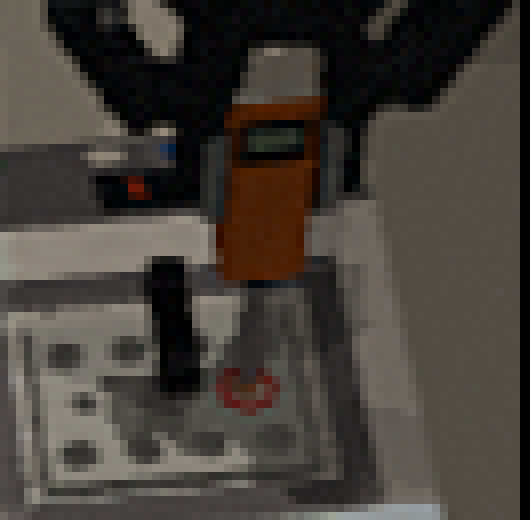

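The disc, at crop (245,384), is inside the ring centred at (247,389). The spring force is about 2.4 N, which is half travel, so I'm handing in.

```bash
python3 -c "
from h import *
print(bot.job_done())"
```

```text
the job is handed in; nothing more can be done
None
```

I handed the job in: the block is seated flush in the well and released, and the pen is held upright with its disc inside the red ring at about 2.4 N (roughly half travel); no verdict came back.

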